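Stamp a bar of soap in the bench press and hold the stroke

ROBOT

A 6-joint arm with a two-finger parallel gripper is mounted at the origin on a cart in front of the work surface, level with it; the furniture and walls round the work are solid. World frame = base frame: x ahead of the robot, y to its left, z up, the work surface at z = 0. Lengths are in m, angles in rad, forces in N, time in s.
With the tool pointing down it reaches from about 0.375 to 0.9 m from the base axis. Payload 3.1 kg.
Tool frame: the origin (TCP) lies midway between the tips of the shut fingers; the grasp point (between the pads) lies 19 mm behind it; x points along the fingers, z is the direction in which the jaws open and shut, and the axes are right-handed (so a half turn about x gives the same grasp; the last joint's range is limited). The gripper opens to 87 mm and grips with 3 to 60 N. Pads are 19 mm wide; open, the fingers measure 117 mm over their backs; the gripper's body (75 mm by 190 mm) begins 51 mm behind the grasp point.
Start: joints at [1.167, 0.527, 1.433, -0, 1.181, -0.178], TCP at [0.14, 0.609, 0.223] pointing down, gripper open.
Joint ranges: [-3.08, 3.08], [-0.75, 2.2], [0.22, 2.44], [-1.43, 4.57], [0, 2.65], [-2.85, 2.85]. Speed limits (rad/s): [2.79, 2.79, 3.14, 3.14, 3.14, 3.14].

INTERFACE

Orientations are given as a unit quaternion [x, y, z, w].
In Python, from rig import robot, optics, workorder gives the robot as it stands.
- The arm moves only by the tool arm_command, never from a script. Its argument "plan" is a list of rows, each a list of 7 numbers: the shift along the tool's x, y, z in cm, then the turn, a rotation vector about the tool's x, y, z in rad, then the finger opening in cm, from 0 to 8.7. In form: [[x, y, z, ax, ay, az, gripper], ...]. A call has 1 to 12 rows; each row shifts and turns the pose as measured when the row begins, along the tool's axes as they then stand; what a row does not reach is not made up. A row lasts 1/8 s, in which the tool goes at most 62.5 mm and 10.7 degrees, less where a joint would pass 70% of its speed; a pose out of reach is approached as far as the arm can. A call with a gripper value outside its range is refused whole. The fingers move at their own pace and stop on an object; "grip_force" is the grip in N (left out, the last holds). Time passes only in rows, so rows that do not move let the fingers close. It gives the time, the measured TCP pose, the force and the opening at its end, in the units of the state.
- robot.get_obs(): the state, without advancing time (a new reading comes with each control period).
- optics.camera(name): name is "scene" or "side" or "wrist"; returns (picture, depth): 420x560x3 uint8, blue, green, red; 420x560 float32, m along the optical axis (not along the pixel's ray), 0 where there is no reading.
- optics.camera_info(name): a dict with "mtx" (3x3 intrinsics, pixels), "position" and "rotation" of the camera in the world; the wrist camera has in their place "tool_from_camera" (4x4, takes a point from camera to tool coordinates, whose origin is the TCP and whose axes are the tool frame's). Camera axes: x right, y down, z forward; pixel columns grow to the right and rows downward; lengths in m; the calibration is good to about 2 mm. A picture is of the moment at which its call begins: read the wrist's pose just before it. camera_info takes no time and is no camera call.
- workorder.hand_in(): hands the job in, once; it reports no verdict.
The state is a dict: "time": time; "q": joint angles; "joint_velocities": joint speeds; "joint_torque": joint torques, N m; "position": TCP position; "tool_rot": TCP orientation; "ft_force": force on the tool from outside, world axes, zero at the start; "moment": the same for the moment, N m; "grip_width": finger opening in m.
Only numpy, scipy, OpenCV 4.12 (cv2) and the standard library are available. Lean on these libraries where they do the work, as an engineer would, in place of code of your own. Each camera call takes 0.05 s, during which the arm holds its last target. There are 200 camera calls.

TASK

A bar of soap lies in the nest of the bench stamping press. Press the lip of the hold-down frame down until its catch snaps and the frame is fully shut over the bar; then push the wooden lever handle down past its first two clicks to the third, where the die bears fully on the bar, and keep it held there against the return spring for three seconds. Finish while still holding the lever down, and leave the other soap, the cartons and the tea glass where they are.

Things in the scene. Friction and masses are not known exactly. Their poses are not given: they have to be found in the camera images.
- press: Grey cast soap-stamping press, fixed to the counter. Origin on the counter under the middle of the bar nest; local -x is its front, +y the lever side, z up. Base 250 x 156 mm, 22 mm high, 110 mm forward of the origin. Its head (72 mm wide) spans local x -30 to +134 mm, heights 145 to 225 mm; ram top at 270 mm. Varies in place and yaw.
- hold_frame (a joint): Hinge of the steel frame that holds the bar in the nest, rad: 0 = fully shut, grows as it opens. Starts ajar at 0.22 to 0.36 and stays where left (stiff hinge, 1 N at the lip). A ball catch resists over the last 0.08 rad; about 9 N down on the lip snaps it shut and it stays so. Hinge line along press y at local x +64 mm, height 76 mm.
- frame_lip (a point): Centre of the upper face of the flat steel lip (44 mm wide, 50 mm deep, 5 mm thick) at the front of the hold-down frame: press here. 170 mm in front of the hinge line. Shut, it is at press-local x = -106 mm, y = 0, height 78.5 mm; ajar, 35 to 60 mm higher.
- lever (a joint): Hinge of the hand lever, rad: 0 = up (rest), grows as it is pressed down; end stop 0.73. Clicks (detents) at 0.225, 0.45, 0.675, a bump half-way before each. A return spring takes it back to 0 when let go; at the handle it takes 5 to 9 N at first, about 11 N at the third click. It lowers the ram 35 mm per rad; at the second click the sprung die just meets the bar.
- lever_grip (a point): Centre of the wooden handle at the lever's end: round bar 28 mm thick, 64 mm long, level along press y, outside the lever arm. Moves on a circle of radius 175 mm round lever_pivot, in front of it: 126 mm above the pivot at rest (46 degrees up), 22 mm above it at the third click (7 degrees up; 207 mm above the counter). Push down on its top or grip it from above.
- lever_pivot (a point): Point on the lever's turning axis beside the handle (same press-local y as the handle's centre): press-local x = +20 mm, y = +115 mm, height 185 mm. The axis is along press y. (The robot reaches the press through an open serving hatch: its tall right post, 90 x 77 mm, stands at world x 0.17, y -0.10, its left post at x 0.54, y 0.53; the sill between them is 125 mm high.)
- die: Brass-faced stamping die (54 x 34 mm) under the ram, on springs; origin at the middle of its face.
- soap_bar: The cream block of soap in the nest, 89 mm long (along press x) x 61 x 42 mm; origin under its centre, on the nest floor 30 mm above the counter.
- bar_a: Loose cream block of soap 59 x 90 x 46 mm on the counter to the right of the press; origin under its centre. Leave alone.
- bar_b: Loose white block of soap 61 x 93 x 50 mm on the counter to the right of the press; origin under its centre. Leave alone.
- carton_a: Small soap carton 62 x 92 x 34 mm lying behind the press; origin under its centre. Leave alone.
- carton_b: Soap carton 62 x 92 x 34 mm, lower one of a pile of two, to the right; origin under its centre. Leave alone.
- carton_c: Soap carton 62 x 92 x 34 mm on top of carton_b; origin under its centre. Leave alone.
- tea_glass: Tea glass 62 mm wide, 86 mm high, to the right of the press, behind the bars; origin under its centre. Leave alone.

How it is judged:
On the way, in this order (a step that is already met when the one before it is completed fails the run):
1. the hold-down frame is pressed fully shut and caught, the lever still up (value of joint hold_frame below 0.02 rad and value of joint lever below 0.12 rad), for 0.2 s.
2. the lever is held at its third click with the die bearing on the bar (value of joint hold_frame below 0.02 rad and value of joint lever above 0.6 rad and contact force between die and soap_bar above 6 N and contact force between any of the fingers, the arm and lever above 3 N), for 2.5 s.
At the end, for the whole second after the job is handed in: The robot still pushes the lever (over 3 N) past its third bump (lever over 0.60 rad), the die bears on the bar with over 6 N, the hold-down frame is shut (under 0.02 rad) and the bar lies in the nest (within 8 mm of its place, under 6 mm off its floor); all through the last second (all of step 2 and z of soap_bar in the frame of press below 0.036 m and horizontal distance between soap_bar and press below 0.008 m); the arm keeps its last pose, push and grip.
It fails at once if the lever is pressed down (over 0.15 rad) while the hold-down frame is open (over 0.05 rad) (value of joint lever above 0.15 rad and value of joint hold_frame above 0.05 rad).
It fails at once if another bar, a carton or the tea glass is pushed more than 30 mm (distance of any of bar_a, bar_b, carton_a, carton_b, carton_c, tea_glass from where it was at the start of the episode above 0.03 m).
It also fails if it takes over 50 s, if anything falls off the work surface, if the arm or the gripper's body presses on something with over 40 N, if the wrist force passes 120 N, or if a joint passes its speed limit or range.

## Working session

There is one attempt and no reset: what is moved stays moved. The work goes in short steps, Python scripts to look and compute and a tool call to move; the robot and the scene stay as the last step left them, time stands still between calls to the robot, and variables do not carry over. Pictures are saved under pics/ and viewed, about 8 in all and at most 12, crops included, and the job is handed in when it is done.

Besides the shell and the picture viewer there is one more tool, called after ">>>" as name(argument=value, ...) on one line, values as JSON. arm_command: Moves the arm, as the interface text tells. Its arguments: {"type":"object","properties":{"plan":{"type":"array"},"grip_force":{"type":"number"}},"required":["plan"]}

```bash
ls; mkdir -p pics; cat > h.py <<'E'
import numpy as np,cv2
from rig import robot,optics,workorder
from scipy.spatial.transform import Rotation as R
def cloud(n):
    im,d=optics.camera(n);i=optics.camera_info(n);K=np.array(i["mtx"])
    v,u=np.mgrid[:d.shape[0],:d.shape[1]]
    P=np.stack([(u-K[0,2])/K[0,0]*d,(v-K[1,2])/K[1,1]*d,d],-1)
    r=np.array(i["rotation"]); r=r if r.shape==(3,3) else R.from_quat(r).as_matrix()
    W=P@r.T+np.array(i["position"]); W[d==0]=np.nan
    return im,W
E
python3 - <<'E'
from h import *
print(robot.get_obs())
for n in("scene","side"):
    im,W=cloud(n); np.save(n+".npy",W); cv2.imwrite(f"pics/{n}0.png",im); print(n,optics.camera_info(n))
print(optics.camera_info("wrist"))
E
```

```text
pics
{'time': 0.0, 'q': array([ 1.16647924e+00,  5.28455213e-01,  1.43389645e+00,  8.35079834e-06,
        1.18139063e+00, -1.78520740e-01]), 'joint_velocities': array([ 6.06587296e-04, -1.35920563e-03, -9.84543219e-05,  4.55761977e-04,
        1.66039717e-03,  1.01369140e-03]), 'joint_torque': array([-1.34987768e-03, -4.40047896e+01, -1.76588237e+01,  6.31576963e-02,
        5.84440981e-02, -1.78920427e-04]), 'position': array([0.13961721, 0.60845929, 0.22158023]), 'tool_rot': array([-0.44084445,  0.55381696,  0.44012856,  0.55247606]), 'ft_force': array([ 0.16997714,  0.29681615, -0.24334487]), 'moment': array([0.00583461, 0.03438415, 0.02527776]), 'grip_width': 0.08700090556286269}
scene {'mtx': array([[500.23290489,   0.        , 285.54118564],
       [  0.        , 500.23290489, 204.55248796],
       [  0.        ,   0.        ,   1.        ]]), 'position': array([-0.07216966,  0.25829494,  1.18474818]), 'rotation': array([-0.54207162,  0.77575685, -0.26290032,  0.18773144])}
side {'mtx': array([[518.67411385,   0.        , 278.36623742],
       [  0.        , 518.67411385, 201.73566286],
       [  0.        ,   0.        ,   1.        ]]), 'position': array([ 0.59562668, -0.82071898,  0.7732038 ]), 'rotation': array([ 0.88666716, -0.02392443,  0.00504916, -0.46176128])}
{'mtx': array([[307.6482622 ,   0.        , 286.06439017],
       [  0.        , 307.6482622 , 212.44067056],
       [  0.        ,   0.        ,   1.        ]]), 'tool_from_camera': array([[-1.11609613e-04, -2.69877838e-01,  9.62894563e-01,
        -1.62284484e-01],
       [-1.35073386e-04, -9.62894556e-01, -2.69877852e-01,
         7.39385917e-02],
       [ 9.99999985e-01, -1.60182392e-04,  7.10149753e-05,
         1.19158963e-04],
       [ 0.00000000e+00,  0.00000000e+00,  0.00000000e+00,
         1.00000000e+00]])}
```

View pics/scene0.png

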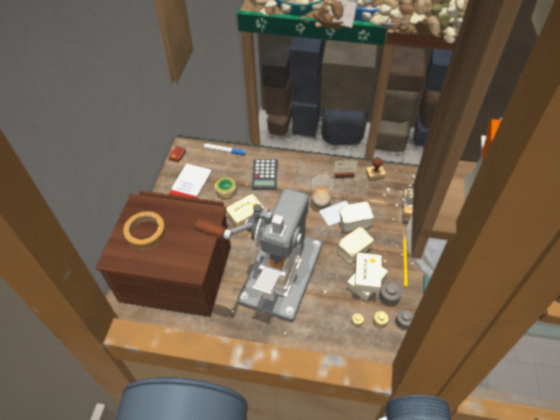

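View pics/side0.png

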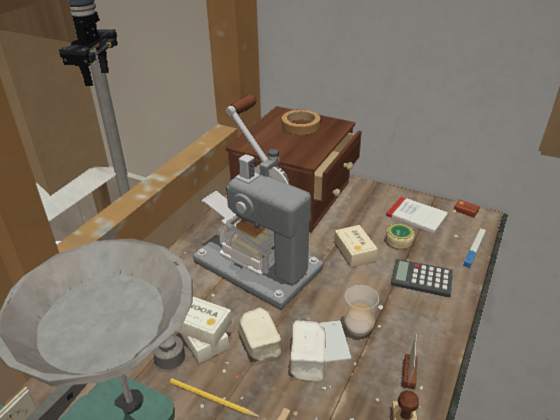

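The scene view shows the press at about (280,260), its lip at (268,281) and the wooden handle at (211,228), beside a drawer cabinet. The side view shows the handle at (243,104) and the lip at (218,207).

```bash
python3 - <<'E'
from h import *
S=np.load("scene.npy");D=np.load("side.npy")
s=cv2.imread("pics/scene0.png");d=cv2.imread("pics/side0.png")
for n,W,pts in(("scene",S,dict(grip=(211,228),lip=(268,281),lipL=(258,276),lipfront=(262,290),base1=(245,300),base2=(290,308),head=(285,212),cab=(190,280),cabR=(222,250),cabtopR=(218,212),sill=(250,358),nut=(315,240))),
 ("side",D,dict(grip=(243,104),lip=(218,207),head=(280,190),headfr=(232,180),base=(205,255),cab=(255,140),cabr=(300,150),ring=(300,120)))):
    for k,(u,v) in pts.items(): print(n,k,np.round(np.nanmedian(W[v-1:v+2,u-1:u+2].reshape(-1,3),0),3))
# base plate top: height ~22mm
allP=[]
for im,W in((s,S),(d,D)):
    hsv=cv2.cvtColor(im,cv2.COLOR_BGR2HSV)
    grey=hsv[...,1]<60
    m=grey&(abs(W[...,2]-.022)<.006)
    n,l,st,c=cv2.connectedComponentsWithStats(m.astype(np.uint8))
    for i in np.argsort(-st[1:,4])[:3]+1:
        P=W[l==i]; r=cv2.minAreaRect(P[:,:2].astype(np.float32)); print(st[i],r,np.nanmedian(P[:,2]))
    m=grey&(W[...,2]>.205)&(W[...,2]<.24)
    n,l,st,c=cv2.connectedComponentsWithStats(m.astype(np.uint8))
    for i in np.argsort(-st[1:,4])[:3]+1:
        P=W[l==i]; print("head",st[i],cv2.minAreaRect(P[:,:2].astype(np.float32)))
# handle
    h,sa,v=cv2.split(hsv)
    m=((h<12)|(h>172))&(sa>110)&(W[...,2]>.24)&(W[...,2]<.4)
    n,l,st,c=cv2.connectedComponentsWithStats(m.astype(np.uint8))
    for i in np.argsort(-st[1:,4])[:3]+1:
        P=W[l==i]; 
        if len(P)>20: print("handle",st[i],P.mean(0),P.min(0),P.max(0))
E
python3 - <<'E'
import cv2
s=cv2.imread("pics/scene0.png")[180:330,100:340]
cv2.imwrite("pics/c1.png",cv2.resize(s,None,fx=3.3,fy=3.3,interpolation=cv2.INTER_CUBIC))
E
```

```text
scene grip [0.55  0.204 0.323]
scene lip [0.498 0.103 0.126]
scene lipL [0.576 0.11  0.023]
scene lipfront [0.475 0.126 0.133]
scene base1 [0.52  0.161 0.023]
scene base2 [0.455 0.062 0.031]
scene head [0.607 0.019 0.222]
scene cab [0.53  0.277 0.182]
scene cabR [0.649 0.18  0.08 ]
scene cabtopR [0.696 0.166 0.182]
scene sill [0.333 0.2   0.124]
scene nut [ 0.628 -0.075  0.024]
side grip [0.563 0.188 0.319]
side lip [0.5   0.093 0.125]
side head [ 0.63  -0.     0.225]
side headfr [0.538 0.047 0.223]
side base [0.465 0.054 0.023]
side cab [0.585 0.141 0.259]
side cabr [0.687 0.225 0.183]
side ring [0.7   0.381 0.184]
[ 237  236   85   83 2281] ((0.574287474155426, 0.04381337761878967), (0.15604864060878754, 0.25196048617362976), 49.9250373840332) 0.02165622893247665
[ 41 354  30  66 171] ((0.46258285641670227, 0.6332830190658569), (0.005256562493741512, 0.14993378520011902), 60.16096496582031) 0.022147386957432014
[144 129  29  62 119] ((1.088542103767395, 0.2710883915424347), (0.006025782320648432, 0.2728036940097809), 60.28303909301758) 0.022353195724116315
head [ 244  188   65   61
[... 826 characters left out ...]
 259  50  32 637] ((0.9164897799491882, -0.02525101602077484), (0.0782804787158966, 0.09925860911607742), 68.88536834716797) 0.017332902711710174
head [   25   270   141   104 10722] ((0.36233097314834595, -0.31362491846084595), (0.18426883220672607, 0.17623163759708405), 19.102672576904297)
head [ 260   75  286   67 3757] ((0.9140245914459229, 0.3701624572277069), (0.047695353627204895, 0.7281369566917419), 57.556495666503906)
head [ 226  162   85   55 2438] ((0.6166338324546814, 0.024179182946681976), (0.111565001308918, 0.1624673455953598), 47.967529296875)
handle [232  95  24  19 257] [0.56574571 0.19530055 0.31812254] [0.54032882 0.17344008 0.30306083] [0.58850326 0.22391097 0.32786961]
```

View pics/c1.png

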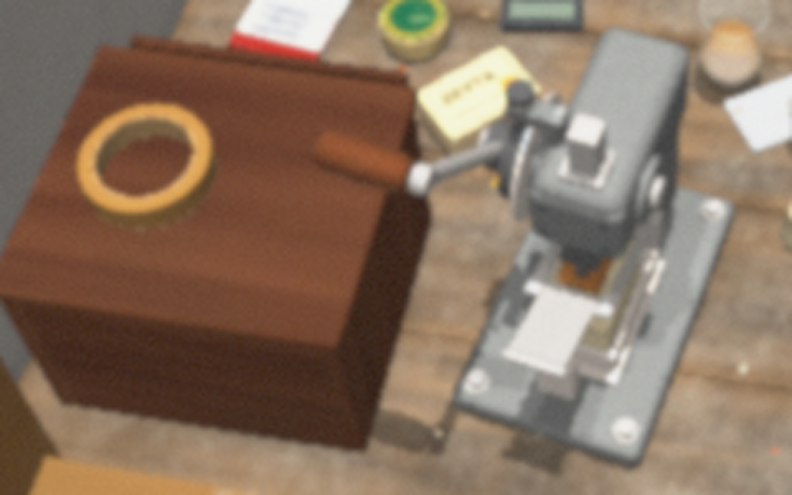

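```bash
cat >> h.py <<'E'
O=np.array([.566,.052,0]);yaw=np.deg2rad(-40.3)
Rz=R.from_euler("z",yaw).as_matrix()
L=lambda x,y,z:O+Rz@np.array([x,y,z])
def tool(az,tilt,zref):  # pointing down, leaning along az; jaw axis horizontal
    c,s=np.cos(az),np.sin(az)
    x=np.array([np.sin(tilt)*c,np.sin(tilt)*s,-np.cos(tilt)]);z=np.array([-s,c,0])
    if z@zref<0:z=-z
    return R.from_matrix(np.stack([x,np.cross(z,x),z],1))
def steps(p,Rt,n,s=None):
    o=robot.get_obs();p0=np.array(o["position"]);R0=R.from_quat(o["tool_rot"])
    rv=(R0.inv()*Rt).as_rotvec(); d=np.asarray(p)-p0
    print("dist",np.linalg.norm(d),"ang",np.linalg.norm(rv))
    for i in range(n):
        Ri=R0*R.from_rotvec(rv*i/n)
        print(np.round(Ri.inv().apply(d/n)*100,1).tolist(),np.round(rv/n,3).tolist())
E
python3 - <<'E'
from h import *
R0=R.from_quat(robot.get_obs()["tool_rot"]);print(R0.as_matrix().round(2))
print(L(-112,0,78)/1, L(-.112,0,.078),L(-.1016,.115,.311))
S=np.load("scene.npy");lm=(abs(S[...,2]-.125)<.012)&(np.linalg.norm(S[...,:2]-[.49,.11],axis=-1)<.05)
P=S[lm];q=(P-O)@Rz;print("lip local",q.min(0),q.max(0),len(q))
steps([.42,.16,.21],tool(np.deg2rad(-30),np.deg2rad(20),R0.as_matrix()[:,2]),11)
E
```

```text
[[-0.   -0.97  0.22]
 [-0.    0.22  0.97]
 [-1.    0.   -0.  ]]
[-84.85285293  72.49245531  78.        ] [0.48058115 0.12444046 0.078     ] [0.56289372 0.2054207  0.311     ]
lip local [-0.12047959 -0.02889331  0.11300083] [-0.04649178  0.02229848  0.13697547] 415
dist 0.5290558143854734 ang 0.4578756403127447
[0.1, -3.4, -3.4] [0.027, 0.005, -0.032]
[0.2, -3.5, -3.3] [0.027, 0.005, -0.032]
[0.4, -3.6, -3.2] [0.027, 0.005, -0.032]
[0.5, -3.6, -3.1] [0.027, 0.005, -0.032]
[0.6, -3.7, -3.0] [0.027, 0.005, -0.032]
[0.7, -3.8, -2.9] [0.027, 0.005, -0.032]
[0.9, -3.8, -2.8] [0.027, 0.005, -0.032]
[1.0, -3.8, -2.7] [0.027, 0.005, -0.032]
[1.1, -3.9, -2.6] [0.027, 0.005, -0.032]
[1.3, -3.9, -2.5] [0.027, 0.005, -0.032]
[1.4, -3.9, -2.4] [0.027, 0.005, -0.032]
```

>>> arm_command(plan=[[0.1, -3.4, -3.4, 0.027, 0.005, -0.032, 0], [0.2, -3.5, -3.3, 0.027, 0.005, -0.032, 0], [0.4, -3.6, -3.2, 0.027, 0.005, -0.032, 0], [0.5, -3.6, -3.1, 0.027, 0.005, -0.032, 0], [0.6, -3.7, -3.0, 0.027, 0.005, -0.032, 0], [0.7, -3.8, -2.9, 0.027, 0.005, -0.032, 0], [0.9, -3.8, -2.8, 0.027, 0.005, -0.032, 0], [1.0, -3.8, -2.7, 0.027, 0.005, -0.032, 0]], grip_force=20)

```text
time: 1.1
position: [0.3472, 0.2746, 0.213]
tool_rot: [-0.457, 0.547, 0.292, 0.638]
ft_force: [0.5, -0.6, 0.6]
grip_width: 0.0151
```

```bash
python3 - <<'E'
from h import *
o=robot.get_obs();R0=R.from_quat(o["tool_rot"]);print(o["position"],o["q"],o["grip_width"])
steps([.42,.16,.21],tool(np.deg2rad(-30),np.deg2rad(20),R0.as_matrix()[:,2]),5)
E
```

```text
[0.34717942 0.2745929  0.21301231] [ 0.57856127  0.28357895  1.95020219 -0.32724247  0.80744925 -0.3337427 ] 0.015117008299497001
dist 0.13580664396287187 ang 0.11497518994496099
[0.7, -2.2, -1.4] [0.016, 0.002, -0.017]
[0.7, -2.2, -1.4] [0.016, 0.002, -0.017]
[0.8, -2.2, -1.4] [0.016, 0.002, -0.017]
[0.8, -2.2, -1.3] [0.016, 0.002, -0.017]
[0.8, -2.2, -1.3] [0.016, 0.002, -0.017]
```

>>> arm_command(plan=[[0.7, -2.2, -1.4, 0.016, 0.002, -0.017, 0], [0.7, -2.2, -1.4, 0.016, 0.002, -0.017, 0], [0.8, -2.2, -1.4, 0.016, 0.002, -0.017, 0], [0.8, -2.2, -1.3, 0.016, 0.002, -0.017, 0], [0.8, -2.2, -1.3, 0.016, 0.002, -0.017, 0], [0, 0, 0, 0, 0, 0, 0]])

```text
time: 1.85
position: [0.4204, 0.1536, 0.2088]
tool_rot: [-0.454, 0.544, 0.237, 0.665]
ft_force: [0.7, -0.0, -0.0]
grip_width: 0.0004
```

```bash
python3 - <<'E'
from h import *
o=robot.get_obs();R0=R.from_quat(o["tool_rot"]);print(o["position"],o["q"],o["grip_width"],o["ft_force"])
steps([.481,.125,.155],tool(np.deg2rad(-30),np.deg2rad(20),R0.as_matrix()[:,2]),4)
print("1cm down",R0.inv().apply([0,0,-1]))
cv2.imwrite("pics/w1.png",optics.camera("wrist")[0])
E
```

```text
[0.42035339 0.1536307  0.20884861] [ 0.2735343   0.26982607  2.02688748 -0.43145515  0.64338659 -0.44402166] 0.00037223048774653395 [ 0.65137699 -0.02468717 -0.01018003]
dist 0.0860081459854246 ang 0.00992574842879549
[1.8, -1.1, 0.2] [-0.002, -0.002, 0.001]
[1.8, -1.1, 0.2] [-0.002, -0.002, 0.001]
[1.8, -1.1, 0.1] [-0.002, -0.002, 0.001]
[1.8, -1.1, 0.1] [-0.002, -0.002, 0.001]
1cm down [0.9386524  0.34485036 0.00314746]
```

View pics/w1.png

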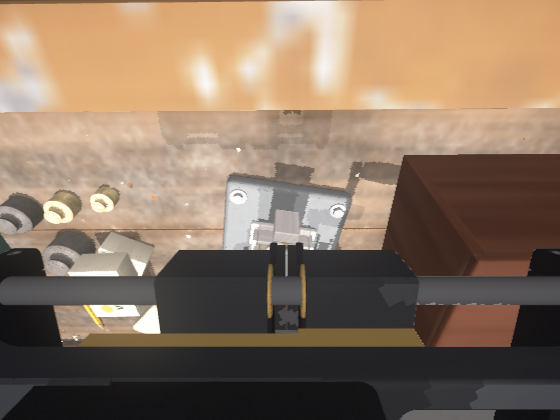

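The wrist view shows the sill at the top, with the lip at (287,225) in line with the shut fingertips at (287,247). Next I move over the lip.

>>> arm_command(plan=[[1.8, -1.1, 0.2, 0, 0, 0, 0], [1.8, -1.1, 0.2, 0, 0, 0, 0], [1.8, -1.1, 0.1, 0, 0, 0, 0], [1.8, -1.1, 0.1, 0, 0, 0, 0], [0, 0, 0, 0, 0, 0, 0]])

```text
time: 2.52
position: [0.4812, 0.1279, 0.1537]
tool_rot: [-0.454, 0.543, 0.24, 0.664]
ft_force: [-1.2, 0.4, -0.2]
grip_width: 0.0008
```

```bash
python3 - <<'E'
from h import *
o=robot.get_obs();R0=R.from_quat(o["tool_rot"]);p=o["position"];print(p,o["ft_force"],"local",(p-O)@Rz)
cv2.imwrite("pics/s1.png",np.hstack([cv2.resize(optics.camera("scene")[0][170:350,150:390],None,fx=1.6,fy=1.6),cv2.resize(optics.camera("side")[0][70:250,130:370],None,fx=1.6,fy=1.6)]))
E
```

```text
[0.4811564  0.12785007 0.15370351] [-1.15889558  0.39765426 -0.19199015] local [-0.11376658  0.00297247  0.15370351]
```

View pics/s1.png

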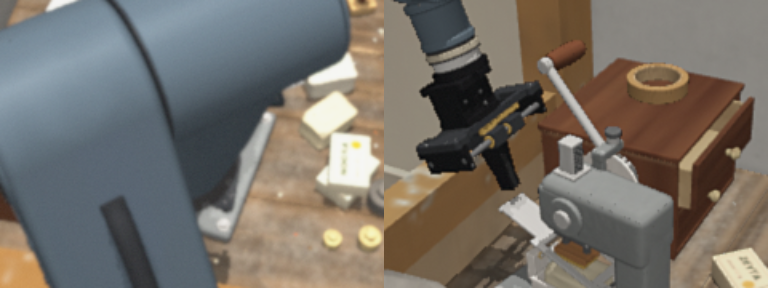

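The side view shows the fingertips about 25 mm above the lip, with the lever clear of the gripper.

>>> arm_command(plan=[[0.94, 0.35, 0, 0, 0, 0, 0], [0.94, 0.35, 0, 0, 0, 0, 0], [0.94, 0.35, 0, 0, 0, 0, 0], [0.94, 0.35, 0, 0, 0, 0, 0], [0.94, 0.35, 0, 0, 0, 0, 0], [0.94, 0.35, 0, 0, 0, 0, 0]])

```text
time: 3.38
position: [0.4775, 0.1305, 0.0924]
tool_rot: [-0.455, 0.541, 0.241, 0.665]
ft_force: [-4.6, -0.1, 25.1]
grip_width: 0.0002
```

>>> arm_command(plan=[[0.7, 0.25, 0, 0, 0, 0, 0], [0.7, 0.25, 0, 0, 0, 0, 0]])

```text
time: 3.62
position: [0.4773, 0.1309, 0.0786]
tool_rot: [-0.456, 0.54, 0.241, 0.665]
ft_force: [-17.5, 4.1, 74.3]
grip_width: 0.0007
```

>>> arm_command(plan=[[0, 0, 0, 0, 0, 0, 0], [0, 0, 0, 0, 0, 0, 0]])

```text
time: 3.88
position: [0.4767, 0.1311, 0.0811]
tool_rot: [-0.458, 0.539, 0.241, 0.665]
ft_force: [-0.2, 0.7, -0.2]
grip_width: 0.0003
```

```bash
python3 - <<'E'
from h import *
i,W=cloud("side")
m=(abs(W[...,0]-.49)<.06)&(abs(W[...,1]-.11)<.06)
q=(W-O)@Rz; mm=(abs(q[...,0]+.10)<.035)&(abs(q[...,1])<.024)&(W[...,2]>.06)&(W[...,2]<.15)
s=i.astype(int).sum(-1)
mm&=s>450
print(mm.sum(),np.nanpercentile(W[mm][:,2],[2,25,50,75,98]))
cv2.imwrite("pics/s2.png",cv2.resize(i[70:280,150:360],None,fx=2.8,fy=2.8))
E
```

```text
265 [0.07690648 0.07895462 0.07987493 0.08080082 0.0825021 ]
```

View pics/s2.png

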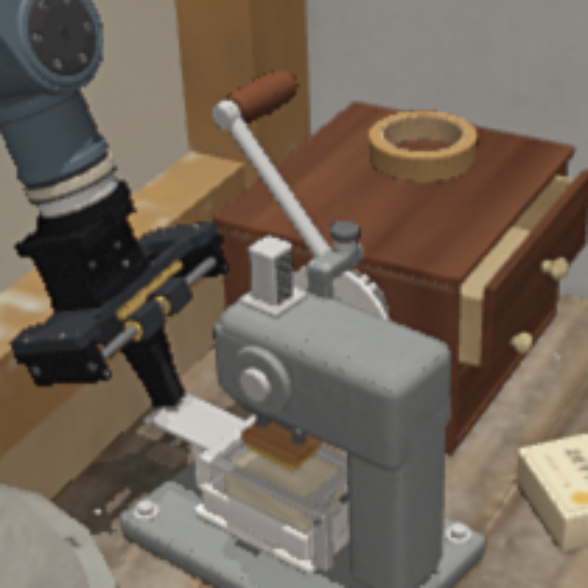

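The view shows the frame flat and shut, with the lip level at 79 mm against a nominal 78.5 mm, and it stayed shut with no load. I back off along the tool axis.

>>> arm_command(plan=[[-4, 0, 0, 0, 0, 0, 0], [-5, 0, 0, 0, 0, 0, 0], [-5, 0, 0, 0, 0, 0, 0], [-5, 0, 0, 0, 0, 0, 0], [-5, 0, 0, 0, 0, 0, 0], [-5, 0, 0, 0, 0, 0, 0], [0, 0, 0, 0, 0, 0, 0]])

```text
time: 4.8
position: [0.3857, 0.1835, 0.3572]
tool_rot: [-0.457, 0.54, 0.243, 0.664]
ft_force: [0.2, -0.3, -0.5]
grip_width: 0.0002
```

```bash
python3 - <<'E'
from h import *
o=robot.get_obs();R0=R.from_quat(o["tool_rot"]);p=o["position"];print(p,o["ft_force"],o["q"])
steps(L(-.1016,.117,.37),tool(np.deg2rad(-40.3),0,R0.as_matrix()[:,2]),5)
E
```

```text
[0.38574315 0.18350503 0.35716728] [ 0.1842048  -0.33818008 -0.47763327] [ 0.37575757  0.02642702  1.82459016 -0.30782537  1.08532345 -0.5613833 ]
dist 0.1804341237042884 ang 0.3967642425443479
[0.7, -2.8, 2.2] [0.037, 0.006, 0.07]
[0.5, -2.7, 2.3] [0.037, 0.006, 0.07]
[0.3, -2.7, 2.4] [0.037, 0.006, 0.07]
[0.1, -2.6, 2.5] [0.037, 0.006, 0.07]
[-0.1, -2.5, 2.6] [0.037, 0.006, 0.07]
```

>>> arm_command(plan=[[0.5, -2.8, 2.2, 0.037, 0.006, 0.07, 0], [0.3, -2.7, 2.3, 0.037, 0.006, 0.07, 0], [0.3, -2.7, 2.4, 0.037, 0.006, 0.07, 0], [0.1, -2.6, 2.5, 0.037, 0.006, 0.07, 0], [-0.1, -2.5, 2.6, 0.037, 0.006, 0.07, 0], [0, 0, 0, 0, 0, 0, 0]])

```text
time: 5.55
position: [0.5632, 0.2069, 0.3596]
tool_rot: [-0.29, 0.651, 0.299, 0.634]
ft_force: [-0.1, 0.1, -0.3]
grip_width: 0.0006
```

```bash
python3 - <<'E'
from h import *
o=robot.get_obs();R0=R.from_quat(o["tool_rot"]);p=o["position"];print(p,o["ft_force"],o["q"],"local",(p-O)@Rz)
steps(L(-.1016,.117,.345),tool(np.deg2rad(-40.3),0,R0.as_matrix()[:,2]),1)
i,W=cloud("side")
h,sa,v=cv2.split(cv2.cvtColor(i,cv2.COLOR_BGR2HSV))
m=((h<12)|(h>172))&(sa>110)&(W[...,2]>.24)&(W[...,2]<.345)
n,l,st,c=cv2.connectedComponentsWithStats(m.astype(np.uint8));k=np.argmax(st[1:,4])+1
q=(W[l==k]-O)@Rz;print("handle local",q.min(0),q.max(0),len(q))
q=(W-O)@Rz; mm=(abs(q[...,0]+.105)<.02)&(abs(q[...,1])<.02)&(W[...,2]>.06)&(W[...,2]<.15);print("lip z",np.median(W[mm][:,2]),mm.sum())
cv2.imwrite("pics/s3.png",cv2.resize(i[50:260,150:360],None,fx=2.8,fy=2.8))
E
```

```text
[0.56324125 0.20691893 0.35957347] [-0.1046362   0.132656   -0.26599285] [ 0.16243817  0.38349174  1.29243538  0.00691219  1.49277786 -0.69728193] local [-0.10230399  0.11636743  0.35957347]
dist 0.014604171306848117 ang 0.02918932480067607
[1.5, -0.1, 0.1] [-0.008, -0.016, -0.023]
handle local [-0.10694661  0.08074419  0.30310315] [-0.08516018  0.1413548   0.32801309] 245
lip z 0.07998437684647003 186
```

View pics/s3.png

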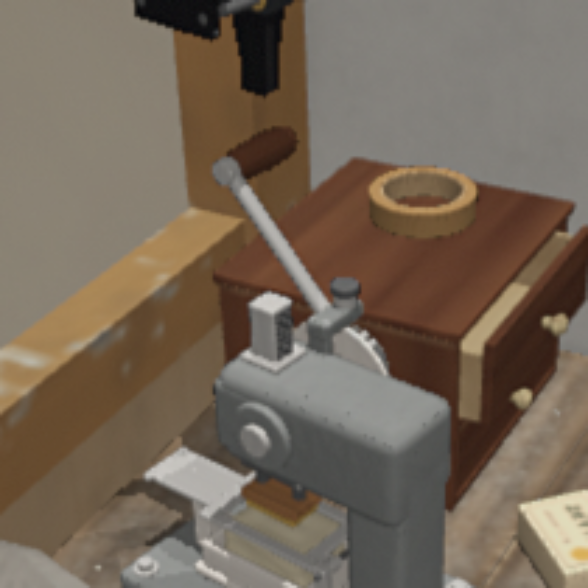

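The side view shows the tip about 3 cm above the middle of the handle, and the lip is still shut at 80 mm. Next I push the lever along its arc (tool +y is press front).

>>> arm_command(plan=[[1.5, 0, 0, -0.008, -0.016, -0.023, 0], [1.7, 0, 0, 0, 0, 0, 0], [1.0, 0.7, 0, 0, 0, 0, 0], [1.0, 0.8, 0, 0, 0, 0, 0], [1.0, 0.7, 0, 0, 0, 0, 0], [1.1, 0.7, 0, 0, 0, 0, 0]])

```text
time: 6.35
position: [0.5337, 0.2276, 0.2887]
tool_rot: [-0.3, 0.638, 0.297, 0.644]
ft_force: [1.7, -2.5, 7.8]
grip_width: 0.0005
```

```bash
python3 - <<'E'
from h import *
o=robot.get_obs();p=o["position"];print(p,o["ft_force"],"local",(p-O)@Rz)
z=p[2]*1e3-14-185;a=np.arcsin(z/175);print("theta",np.deg2rad(46)-a,"x want",20-175*np.cos(a))
E
```

```text
[0.53365775 0.22763063 0.28868073] [ 1.67164202 -2.50822796  7.80680042] local [-0.1382625   0.11302928  0.28868073]
theta 0.2648028313515669 x want -130.27430600904037
```

>>> arm_command(plan=[[1.1, 0.0, 0, 0, 0, 0, 0], [1.1, 0.1, 0, 0, 0, 0, 0], [1.1, 0.2, 0, 0, 0, 0, 0], [1.1, 0.3, 0, 0, 0, 0, 0]])

```text
time: 6.85
position: [0.5189, 0.2401, 0.2514]
tool_rot: [-0.297, 0.636, 0.303, 0.644]
ft_force: [0.1, -1.8, 10.3]
grip_width: 0.0004
```

```bash
python3 - <<'E'
from h import *
o=robot.get_obs();p=o["position"];print(p,o["ft_force"],"local",(p-O)@Rz)
z=p[2]*1e3-14-185;a=np.arcsin(z/175);print("theta",np.deg2rad(46)-a,"x want",20-175*np.cos(a))
E
```

```text
[0.518858   0.24008266 0.25144468] [ 0.07565646 -1.83940864 10.30360063] local [-0.15760365  0.11295372  0.25144468]
theta 0.49849014605690284 x want -146.95674665173152
```

>>> arm_command(plan=[[1.0, -0.5, 0, 0, 0, 0, 0], [1.1, -0.4, 0, 0, 0, 0, 0]])

```text
time: 7.1
position: [0.5162, 0.2418, 0.2337]
tool_rot: [-0.291, 0.638, 0.309, 0.643]
ft_force: [-8.6, 7.1, 13.0]
grip_width: 0.0004
```

```bash
python3 - <<'E'
from h import *
o=robot.get_obs();p=o["position"];R0=R.from_quat(o["tool_rot"]);print(p,o["ft_force"],"local",(p-O)@Rz);print("tool axes local\n",(Rz.T@R0.as_matrix()).round(3))
z=p[2]*1e3-14-185;a=np.arcsin(z/175);print("theta",np.deg2rad(46)-a,"x want",20-175*np.cos(a))
E
```

```text
[0.51624883 0.24183991 0.23367191] [-8.58209267  7.05955241 12.98105658] local [-0.16073015  0.11260634  0.23367191]
tool axes local
 [[-0.02  -1.    -0.008]
 [ 0.017 -0.009  1.   ]
 [-1.     0.02   0.017]]
theta 0.6034066458031115 x want -151.5309270487456
```

```bash
python3 - <<'E'
from h import *
i,W=cloud("side");cv2.imwrite("pics/s4.png",cv2.resize(i[90:230,170:310],None,fx=4.2,fy=4.2,interpolation=2))
h,sa,v=cv2.split(cv2.cvtColor(i,cv2.COLOR_BGR2HSV))
q=(W-O)@Rz
m=((h<12)|(h>172))&(sa>100)&(q[...,2]>.19)&(q[...,2]<.27)&(abs(q[...,1]-.115)<.036)&(q[...,0]<-.1)
print(m.sum(),q[m].min(0),q[m].max(0));o=robot.get_obs();print((o["position"]-O)@Rz,o["ft_force"])
E
```

```text
212 [-0.17122799  0.08022636  0.21164637] [-0.13568271  0.14044245  0.26030496]
[-0.16055369  0.11224734  0.23225229] [-4.14388734  5.16890292  7.57114375]
```

View pics/s4.png

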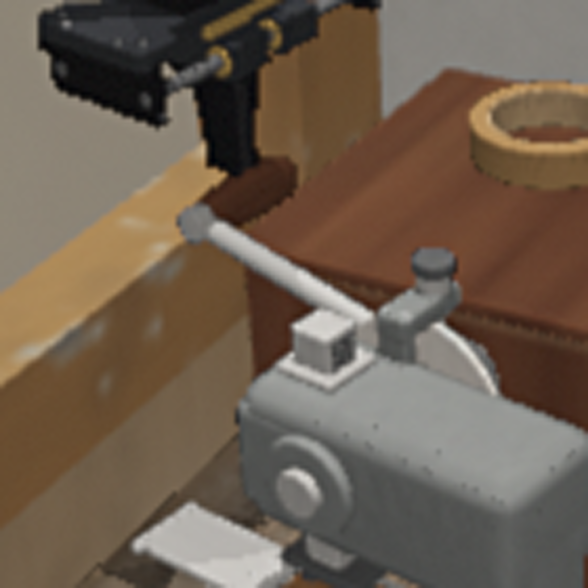

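The tip rests on the front side of the handle. I shift it back toward the middle while keeping a light push.

>>> arm_command(plan=[[0.2, -0.7, 0, 0, 0, 0, 0], [0.2, -0.7, 0, 0, 0, 0, 0], [0.2, -0.7, 0, 0, 0, 0, 0]])

```text
time: 7.52
position: [0.5209, 0.2363, 0.2298]
tool_rot: [-0.286, 0.639, 0.315, 0.64]
ft_force: [-5.7, 4.3, 11.5]
grip_width: 0.0002
```

```bash
python3 - <<'E'
from h import *
o=robot.get_obs();p=o["position"];print("local",(p-O)@Rz,"F",o["ft_force"]@Rz)
z=p[2]*1e3-14-185;a=np.arcsin(z/175);print("theta",np.deg2rad(46)-a,"x want",20-175*np.cos(a))
E
```

```text
local [-0.15364868  0.11137993  0.22976616] F [-7.15953845 -0.42786511 11.47940692]
theta 0.6261263454115005 x want -152.27432565013632
```

>>> arm_command(plan=[[0.7, -0.2, 0, 0, 0, 0, 0], [0.7, -0.2, 0, 0, 0, 0, 0], [0.7, -0.2, 0, 0, 0, 0, 0]])

```text
time: 7.9
position: [0.5185, 0.2383, 0.2138]
tool_rot: [-0.284, 0.638, 0.319, 0.641]
ft_force: [-4.2, 2.6, 12.4]
grip_width: 0.0004
```

```bash
python3 - <<'E'
from h import *
o=robot.get_obs();p=o["position"];print("local",(p-O)@Rz,"F",o["ft_force"]@Rz)
z=p[2]*1e3-14-185;a=np.arcsin(z/175);print("theta",np.deg2rad(46)-a,"x want",20-175*np.cos(a))
E
```

```text
local [-0.15670417  0.11135773  0.21377197] F [-4.89644057 -0.77097264 12.38192204]
theta 0.7183396396147534 x want -154.37542525093
```

>>> arm_command(plan=[[0.4, -0.1, 0, 0, 0, 0, 0], [0.4, -0.1, 0, 0, 0, 0, 0], [0.3, -0.1, 0, 0, 0, 0, 0], [0.3, -0.1, 0, 0, 0, 0, 0]])

```text
time: 8.4
position: [0.5182, 0.2386, 0.2113]
tool_rot: [-0.287, 0.633, 0.319, 0.644]
ft_force: [-2.5, -0.4, 14.8]
grip_width: 0.0006
```

```bash
python3 - <<'E'
from h import *
o=robot.get_obs();p=o["position"];print("local",(p-O)@Rz,"F",o["ft_force"]@Rz)
E
```

```text
local [-0.15717735  0.11140795  0.21131992] F [-1.64303062 -1.9686618  14.84178352]
```

>>> arm_command(plan=[[0.3, -0.1, 0, 0, 0, 0, 0], [0.3, -0.1, 0, 0, 0, 0, 0], [0.3, -0.1, 0, 0, 0, 0, 0], [0.3, -0.1, 0, 0, 0, 0, 0], [0.3, -0.1, 0, 0, 0, 0, 0], [0.3, -0.1, 0, 0, 0, 0, 0], [0.3, -0.1, 0, 0, 0, 0, 0], [0.3, -0.1, 0, 0, 0, 0, 0], [0.3, -0.1, 0, 0, 0, 0, 0], [0.3, -0.1, 0, 0, 0, 0, 0], [0.3, -0.1, 0, 0, 0, 0, 0], [0.3, -0.1, 0, 0, 0, 0, 0]])

```text
time: 9.9
position: [0.5181, 0.2386, 0.2112]
tool_rot: [-0.295, 0.618, 0.319, 0.655]
ft_force: [-2.9, -0.9, 16.0]
grip_width: 0.0004
```

>>> arm_command(plan=[[0.3, 0, 0, 0, 0, 0, 0], [0.3, 0, 0, 0, 0, 0, 0], [0.3, 0, 0, 0, 0, 0, 0], [0.3, 0, 0, 0, 0, 0, 0], [0.3, 0, 0, 0, 0, 0, 0], [0.3, 0, 0, 0, 0, 0, 0], [0.3, 0, 0, 0, 0, 0, 0], [0.3, 0, 0, 0, 0, 0, 0], [0.3, 0, 0, 0, 0, 0, 0], [0.3, 0, 0, 0, 0, 0, 0], [0.3, 0, 0, 0, 0, 0, 0], [0.3, 0, 0, 0, 0, 0, 0]])

```text
time: 11.4
position: [0.518, 0.2387, 0.2112]
tool_rot: [-0.311, 0.599, 0.313, 0.668]
ft_force: [-3.2, -2.1, 16.0]
grip_width: 0.0006
```

```bash
python3 - <<'E'
from h import *
i,W=cloud("side");q=(W-O)@Rz
o=robot.get_obs();print("local",(o["position"]-O)@Rz,"F",o["ft_force"]@Rz,o["time"])
mm=(abs(q[...,0]+.105)<.02)&(abs(q[...,1])<.02)&(W[...,2]>.06)&(W[...,2]<.15);print("lip z",np.median(W[mm][:,2]),mm.sum())
cv2.imwrite("pics/s5.png",cv2.resize(i[100:310,160:370],None,fx=2.8,fy=2.8,interpolation=2))
E
```

```text
local [-0.15737558  0.11135935  0.21115391] F [ 0.0819121  -4.08623687 15.77753164] 11.45
lip z 0.08000231076998865 183
```

View pics/s5.png

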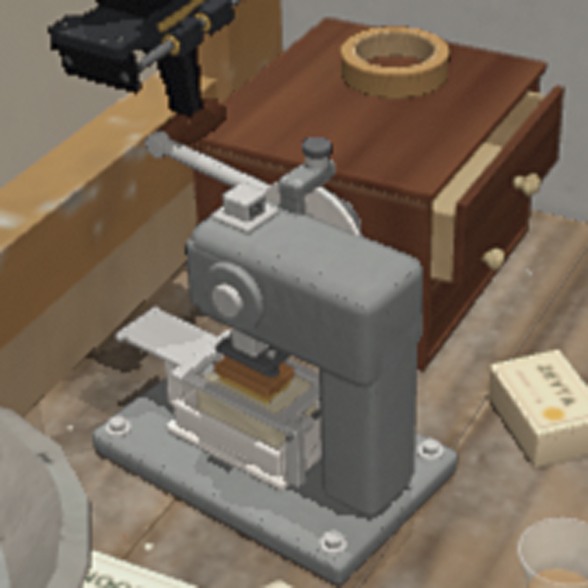

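The view shows the lever down, the die on the bar, the frame shut, and the fingers holding the handle at about 16 N for over 3 s. I hand in now.

```bash
python3 - <<'E'
from h import *
print(workorder.hand_in());o=robot.get_obs();print(o["position"],o["ft_force"],o["time"])
E
```

```text
the job is handed in; nothing more can be done
None
the job is handed in; nothing more can be done
```

I pressed the hold-down frame shut, pushed the lever past its third click, and handed in while still holding it there. No verdict was reported.

- **Frame:** the lip ended at about 80 mm against a nominal 78.5 mm, and was still there with the tool lifted off. Pressing it shut gave a wrist force of about 74 N, well over the 9 N it needed but under the 120 N limit.
- **Lever:** from the fingertip height I estimate an angle of about 0.72 to 0.73 rad, at or near the end stop. I held it there for about 3.5 s with a steady push of 15 to 16 N.
- **Die and bar:** the last picture shows the die down on the bar and the frame shut. I did not measure the force between die and bar, or the bar's exact place in the nest.
- **Slip on the way:** the fingertip drifted about 9 mm toward the front of the handle during the push. I moved it back to the middle before the final hold.
- **Other objects:** I made no contact with the other soap, the cartons or the tea glass that I know of. I did not measure their positions again at the end.

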